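# Make the blue-light gel viewer ready: tray home, hood flipped shut, lamp on

## Robot

A 7-joint arm with a two-finger parallel gripper is mounted at the origin on a cart in front of the work surface, level with it; the furniture and walls round the work are solid. World frame = base frame: x ahead of the robot, y to its left, z up, the work surface at z = 0. Lengths are in m, angles in degrees, forces in N, time in s.
With the tool pointing down it reaches from about 0.425 to 0.975 m from the base axis. Payload 16.7 kg.
Tool frame: the origin (TCP) lies at the very end of the fingers, on their centre line; the grasp point (between the pads) lies 19 mm behind it (ctrl.grasp_offset is the z of the grasp point in the tool frame, in m); z points along the fingers, y is the line along which they close (so a half turn about z gives the same grasp; the last joint's range is limited). The gripper opens to 85 mm and grips with 20 to 120 N. Pads are 22 mm wide; open, the fingers measure 114 mm over their backs; the gripper's body (76 mm by 85 mm) begins 54 mm behind the grasp point. The pads swing forward as they close: fully open they stand 13 mm farther back than shut.
Start: joints at [-8.566, 24.414, 4.234, 92.017, -1.954, 63.644, -3.845], TCP at [0.675, -0, 0.231] pointing down, gripper open.
Joint ranges: [-163.25, 163.25], [-28.42, 122.38], [-70.27, 78.77], [12.13, 141.07], [-58.53, 238.53], [9.26, 117.41], [-156.51, 156.51]. Speed limits (degrees/s): [108.29, 108.29, 136.94, 136.94, 172.46, 172.46, 172.46].

## Interface

Orientations are given as [roll, pitch, yaw] about the fixed x, y, z axes, in that order (R = Rz(yaw) Ry(pitch) Rx(roll)).
In Python, from cell import ctrl gives the robot as it stands.
- The arm moves only by the tool drive_tool, never from a script. Its argument "increments" is a list of rows, each an object with "linear": the shift along the tool's x, y, z normalised to -1 to 1, where 1 is 0.1 m, a list of three; "rot": the turn, a rotation vector about the tool's x, y, z normalised to -1 to 1, where 1 is 0.5 rad, a list of three; "jaw": the opening, from 0 (shut) to 1 (fully open). In form: [{"linear": [tx, ty, tz], "rot": [ax, ay, az], "jaw": jaw}, ...]. A call has 1 to 10 rows; each row is the pose to reach, as a shift and turn from the pose commanded when the call began, along the tool's axes at that moment; what a row does not reach only later rows make up. A row lasts 1/8 s, in which the tool goes at most 62.5 mm and 10.7 degrees, less where a joint would pass 70% of its speed; a pose out of reach is approached as far as the arm can. A call with a number of a shift or a turn outside -1 to 1 is refused whole. A call with a gripper value outside its range is refused whole. The fingers move at their own pace and stop on an object; "squeeze" is the grip in N (left out, the last holds). Time passes only in rows, so rows that repeat a pose let the fingers close. It gives the time, the measured TCP pose, the force, the opening and the grip force at its end, in the units of the state.
- ctrl.sense(): the state, without advancing time (a new reading comes with each control period).
- ctrl.snapshot(name): name is "scene" or "side" or "wrist"; returns a dict with "color" (420x560x3 uint8, red, green, blue), "vfov" (degrees; the focal length in pixels is half the picture's height over the tangent of half this angle, whatever the lens; pixels are square), "cx", "cy" (the principal point, pixels), "k1" (the pictures are not rectified: a ray, as slopes to the right and down, at radius r is drawn at 1 + k1 r^2 times it, then the intrinsics apply), "rvec" (rotation vector, rad) and "tvec" (3), from world to camera coordinates, as OpenCV has them; the wrist camera has in their place "mount" (4x4, takes a point from camera to tool coordinates, whose origin is the TCP and whose axes are the flange's). Camera axes: x right, y down, z forward; pixel columns grow to the right and rows downward; lengths in m; the calibration is good to about 2 mm. A picture is of the moment at which its call begins: read the wrist's pose just before it. There is no depth.
- ctrl.close_job(): hands the job in; it is judged then, once.
Trained networks look in a picture, given as the dict that the camera call returned (one of the last four; its "shot" number tells which), for a name from the list of things; names that differ only in an ending like _2 or _b are one class to them, and where a whole thing is asked for, a point or a joint stands for the part that bears it (a point fixed in the world has none). Each returns a list of dicts, best first, with "confidence" (0 to 1); they miss things now and then, are a little off and sometimes report something else, mostly with a low value. They report only what shows in the picture. A call takes as long as a camera call.
- ctrl.silhouettes(target, picture): "pixels" (420x560 bool, what is visible of it) and "position" ([column, row] in pixels, amid what is visible of it).
The state is a dict: "t": time; "joints": joint angles; "dq": joint speeds; "effort": joint torques, N m; "eef_pos": TCP position; "eef_rot": TCP orientation; "force": force on the tool from outside, world axes, zero at the start; "moment": the same for the moment, N m; "grip_width": finger opening in m; "finger_force": force on a finger pad.
Only numpy, scipy, OpenCV 4.12 (cv2) and the standard library are available. Lean on these libraries where they do the work, as an engineer would, in place of code of your own. Each camera call takes 0.05 s, during which the arm holds its last target. There are 200 camera calls.

## Task

Get the gel viewer ready for looking at a gel, by pushing only: pick up, pinch or lift nothing. Slide the clear gel tray back along the deck until it lies square against the metal stop bar behind the window, then flip the hinged amber hood over and push it down fully shut over the tray, and only then, so that the lamp is never lit under an open hood, push the toggle switch fully over to the right. Leave the other things on the bench where they stand.

Things in the scene. Friction and masses are not known exactly. Their poses are not given: they have to be found in the camera images.
- viewer: Blue-light gel viewer: white box 200 x 200 mm, flat top deck 45 mm above the bench, fixed to the bench. Origin at the centre of its underside; +x points to its rear (the hinge side), +y to its left, z up. A dark window, about 102 x 114 mm, lies flush in the deck.
- stop_face (a point): Middle of the front face of the metal stop bar (110 mm long, 8 mm high) behind the window, at deck level: x = +60, y = 0, z = 45 mm of the viewer. Axes as the viewer's.
- tray: Clear gel tray, 80 x 90 x 26 mm, loose on the deck, about 0.1 kg. Origin at the centre of its underside. Its y axis (90 mm) lies roughly along the viewer's x; 80 mm wide, 26 mm high walls stand at both ends of it, so one faces the viewer's front; the other sides are open. Starts 20 to 40 mm short of the stop; more than 10 mm short it fouls the hood.
- cover (a joint): Angle of the amber hood, rad: 0 = shut flat on the deck, 1.45 to 1.65 at the start = open, standing about upright (it stops at 1.7). The hinge is stiff: the hood stays where it is left and needs about 1 to 4 N near its lip to move. Shut, it covers x = -46 to +78 mm, y = -73 to +73 mm of the viewer and its flat top is 81.5 mm above the bench.
- cover_hinge (a point): Middle of the hood's hinge line, which runs along the viewer's y: x = +82, y = 0, z = 49.5 mm of the viewer. Does not move with the hood.
- cover_lip (a point): Middle of the front top edge of the hood's flat outer face: 128 mm from the hinge line along the hood and 32 mm off it, square to the face (shut: x = -46, z = 81.5 mm of the viewer); it swings about the hinge line as the hood moves. A grey finger lip, 90 mm wide and 4 mm thick, sticks out 7 mm beyond it.
- switch (a joint): Angle of the toggle switch, rad: 0 = off, leaning 0.45 rad to the viewer's left (+y); 0.9 = on, leaning 0.45 rad to its right (-y). It stays where it is left and needs about 1 to 4 N. Steel lever 8 mm thick, 28 mm long, on the front right corner of the deck; its pivot is at x = -74, y = -70, z = 50 mm of the viewer.
- switch_tip (a point): Tip of the toggle lever, 28 mm from its pivot, about 75 mm above the bench.
- dropper: Bystander: amber glass dropper bottle, 33 x 34 x 102 mm, standing to the right of the viewer; origin at the centre of its underside.
- beaker: Bystander: empty clear beaker, 55 mm across, 70 mm high, standing to the left of the viewer; origin at the centre of its underside.
- big_bottle: Bystander: translucent reagent bottle with a blue screw cap, 70 mm across, 140 mm high, at the back right; origin at the centre of its underside.
- small_bottle: Bystander: translucent reagent bottle with a blue screw cap, 58 mm across, 110 mm high, at the back left; origin at the centre of its underside.
- tip_box: Bystander: blue box of pipette tips with a clear lid, 74 x 122 x 63 mm, at the far right; origin at the centre of its underside.
- timer: Bystander: small white bench timer, 60 x 64 x 20 mm, at the front right; origin at the centre of its underside.
- petri: Bystander: Petri dish, 59 mm across, 15 mm high, lying flat at the front left; origin at the centre of its underside.
- marker: Bystander: capped black marker pen, 13 x 134 x 15 mm, lying on the notebook at the left; origin at the centre of its underside.

How it is judged:
By the outcome, as a careful person would: the job done as asked, in the order asked, and still so for the second after the job is handed in, with the robot touching nothing.
It also fails if it takes over 51 s, if anything falls off the work surface, if the arm or the gripper's body presses on something with over 40 N, if the wrist force passes 120 N, or if a joint passes its speed limit or range.

## Working session

There is one attempt and no reset: what is moved stays moved. The work goes in short steps, Python scripts to look and compute and a tool call to move; the robot and the scene stay as the last step left them, time stands still between calls to the robot, and variables do not carry over. Pictures are saved under pics/ and viewed, at most 10 in all, crops included, and the job is handed in when it is done.

Besides the shell and the picture viewer there is one more tool, called by a JSON object that holds its "method" and its "body", one argument or row to a line. drive_tool: Moves the arm, as the interface text tells. Its arguments: {"type":"object","properties":{"increments":{"type":"array"},"squeeze":{"type":"number"}},"required":["increments"]}

```bash
mkdir -p pics; ls; cat > h.py <<'E'
import numpy as np, cv2, pickle
from scipy.spatial.transform import Rotation as R
from cell import ctrl
def pose(s): 
    T=np.eye(4);T[:3,:3]=R.from_euler('xyz',s['eef_rot'],degrees=True).as_matrix();T[:3,3]=s['eef_pos'];return T
def cam(p,s=None):
    if 'mount' in p:
        Tc=np.linalg.inv(pose(s)@np.array(p['mount']));return Tc[:3,:3],Tc[:3,3]
    return cv2.Rodrigues(np.array(p['rvec'],float))[0],np.array(p['tvec'],float).ravel()
def proj(p,X,s=None):
    Rm,t=cam(p,s);c=np.atleast_2d(X)@Rm.T+t;q=c[:,:2]/c[:,2:];f=p['color'].shape[0]/2/np.tan(np.radians(p['vfov'])/2)
    q=q*(1+p['k1']*(q**2).sum(1,keepdims=True));return q*f+[p['cx'],p['cy']]
def ray(p,uv,s=None):
    Rm,t=cam(p,s);f=p['color'].shape[0]/2/np.tan(np.radians(p['vfov'])/2)
    d=(np.array(uv,float)-[p['cx'],p['cy']])/f;q=d.copy()
    for _ in range(20): q=d/(1+p['k1']*(q**2).sum())
    return -Rm.T@t, Rm.T@np.r_[q,1]
def atz(p,uv,z,s=None):
    o,d=ray(p,uv,s);return o+d*(z-o[2])/d[2]
E
python3 - <<'E'
from h import *
s=ctrl.sense();print(s)
ps={}
for n in("scene","side","wrist"):
    p=ctrl.snapshot(n);ps[n]=p
    cv2.imwrite(f"pics/{n}0.png",p['color'][...,::-1])
    print(n,p['vfov'],p['k1'],cam(p,s)[0].T[:,2],-cam(p,s)[0].T@cam(p,s)[1])
    for k in("viewer","tray","cover","switch"):
        for r in ctrl.silhouettes(k,p)[:2]: print(k,r['confidence'],r['position'],r['pixels'].sum()); 
pickle.dump((s,ps),open('p0.pkl','wb'))
E
```

```text
pics
{'t': 0.0, 'joints': array([-8.56368733, 24.44950792,  4.23114194, 92.0529338 , -1.95420717,
       63.64537429, -3.84674123]), 'dq': array([ 0.00242489,  0.03296873,  0.06500595, -0.0661323 , -0.12413736,
        0.05042065, -0.02972619]), 'effort': array([ 7.16691302e-04, -9.49842310e+01,  3.76242042e+00, -4.63523841e+01,
        1.94300286e-02,  1.01335210e-02,  2.85131875e-06]), 'eef_pos': array([ 6.74574030e-01, -5.01413523e-05,  2.30606837e-01]), 'eef_rot': array([-1.79924510e+02,  5.10956375e-03,  8.99939255e+01]), 'force': array([0.64485781, 0.2961975 , 0.00687785]), 'moment': array([-0.0360477 ,  0.04839877,  0.00966707]), 'finger_force': 0.0, 'grip_width': 0.08521787213859981}
scene 44.530146636230384 -0.10206451994064071 [ 0.52856316 -0.59365741 -0.60678816] [-0.16352215  0.79671788  0.88840141]
viewer 0.75 [261.7, 220.4] 6264
tray 0.87 [278.8, 232.6] 988
tray 0.17 [257.8, 219.7] 6175
cover 0.68 [243.8, 191.8] 2191
switch 0.49 [258.0, 222.2] 6314
side 57.20607554671183 -0.007234555138218727 [ 0.13260167 -0.87467919 -0.46621144] [0.38473027 1.13237524 0.67220145]
tray 0.59 [291.1, 231.6] 404
cover 0.89 [260.2, 207.3] 875
wrist 70.59596635830631 -0.05610012121805272 [-0.00099264 -0.27765262 -0.96068103] [0.67495267 0.07201837 0.37370381]
viewer 0.64 [147.7, 103.0] 31890
tray 0.96 [90.1, 120.7] 5612
cover 0.84 [173.4, 111.0] 20353
```

```bash
python3 - <<'E'
import cv2,numpy as np
a=cv2.imread('pics/scene0.png')[100:310,130:410];b=cv2.imread('pics/side0.png')[120:320,160:430]
cv2.imwrite('pics/a.png',cv2.resize(a,None,fx=2.8,fy=2.8,interpolation=cv2.INTER_CUBIC))
cv2.imwrite('pics/b.png',cv2.resize(b,None,fx=2.8,fy=2.8,interpolation=cv2.INTER_CUBIC))
E
```

```text
(no output)
```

View pics/a.png

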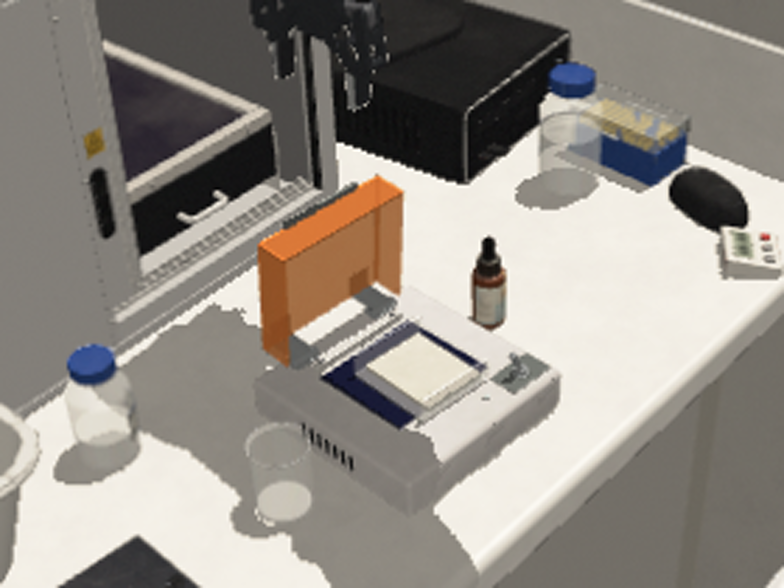

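View pics/wrist0.png

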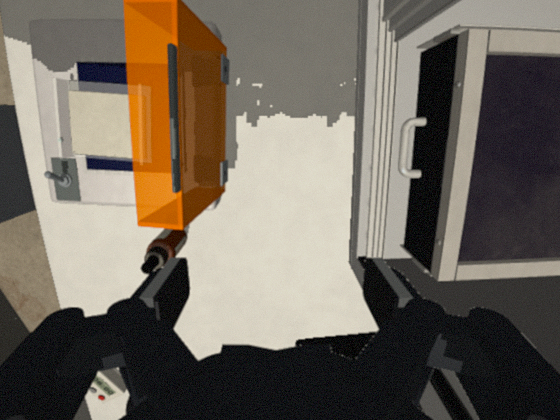

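The scene crop shows the viewer with its rear facing away from the robot. The hood is upright at about (330,270), the tray is on the window at (425,370), and the switch is at (515,370). The beaker stands to the left and the dropper to the right. In the wrist picture the deck's front edge runs from (32,20) to (50,203), with the toggle near (62,178). I'll zoom in for accurate clicks.

```bash
python3 - <<'E'
import cv2,numpy as np
a=cv2.imread('pics/wrist0.png')[0:225,15:255]
a=cv2.resize(a,(800,750)[::1],interpolation=cv2.INTER_CUBIC)
a=cv2.resize(cv2.imread('pics/wrist0.png')[0:225,15:255],None,fx=2.66,fy=2.66,interpolation=cv2.INTER_CUBIC)
cv2.imwrite('pics/c.png',a)
E
```

```text
(no output)
```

View pics/c.png

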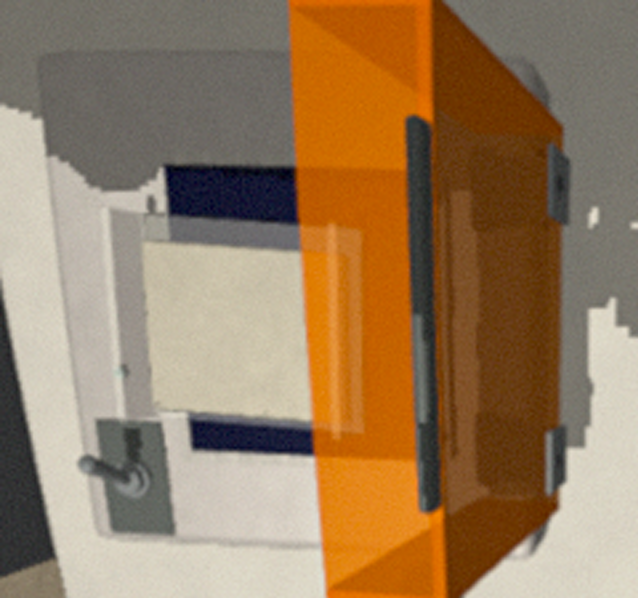

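View pics/b.png

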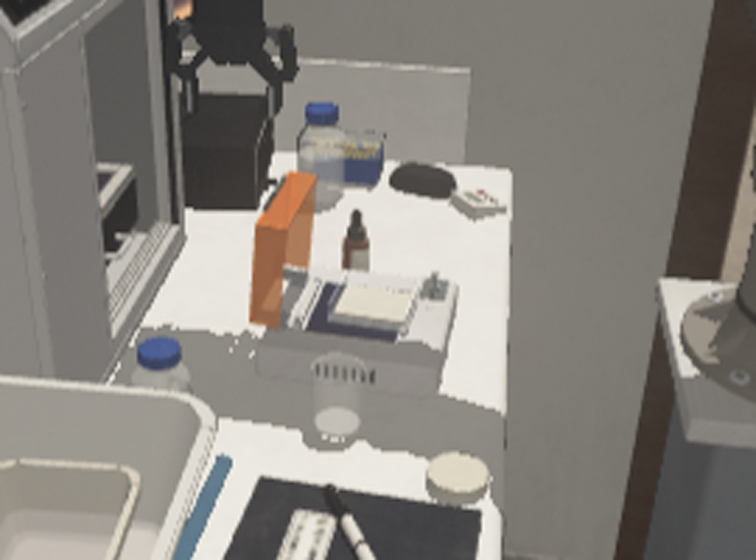

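```bash
cat > fit.py <<'E'
from h import *
from scipy.optimize import least_squares
s,ps=pickle.load(open('p0.pkl','rb'))
W=lambda u,v:(15+u/2.66,v/2.66); S=lambda u,v:(130+u/2.8,100+v/2.8); D=lambda u,v:(160+u/2.8,120+v/2.8)
def hp(th,a,o,y): return [.082-a*np.cos(th)+o*np.sin(th),y,.0495+a*np.sin(th)+o*np.cos(th)]
def tr(P,l): # tray local (lx along viewer x, ly) 
    c,n=np.cos(P[7]),np.sin(P[7]);return [P[5]+c*l[0]-n*l[1],P[6]+n*l[0]+c*l[1],.045+l[2]]
w=lambda i,j:(lambda P:[P[3]+i*.051,j*.057,.045])
t=lambda i,j:(lambda P:tr(P,(i*.045,j*.04,.026)))
h=lambda a,o,y:(lambda P:hp(P[4],a,o,y))
obs=[('wrist',W(166,165),w(-1,1)),('wrist',W(193,450),w(-1,-1)),('scene',S(405,427),w(-1,1)),('scene',S(322,377),w(1,1)),
('scene',S(415,322),w(1,-1)),('scene',S(487,367),w(-1,-1)),
('wrist',W(562,128),h(0,.032,.073)),('wrist',W(558,508),h(0,.032,-.073)),
('scene',S(260,243),h(.128,.032,.073)),('scene',S(378,178),h(.128,.032,-.073)),('scene',S(287,255),h(.128,-.0045,.073)),('scene',S(403,188),h(.128,-.0045,-.073)),
('wrist',W(105,207),t(-1,1)),('wrist',W(122,418),t(-1,-1)),('wrist',W(362,228),t(1,1)),('wrist',W(364,434),t(1,-1)),
('wrist',W(88,463),lambda P:[-.074,-.070+.028*np.sin(.45),.050+.028*np.cos(.45)]),
('scene',S(257,382),lambda P:[.098,.098,.045]),('scene',S(558,380),lambda P:[-.098,-.098,.045])]
def V(P,X): 
    return R.from_euler('z',P[2]).apply(X)+[P[0],P[1],0]
def res(P,raw=False):
    r=np.array([proj(ps[n],V(P,f(P)),s)[0]-uv for n,uv,f in obs]);return r if raw else r.ravel()
P=least_squares(res,[.5,.05,0,0,1.5,-.02,0,0],loss='soft_l1',x_scale=[.01,.01,.1,.01,.1,.01,.01,.1]).x
print(np.round(P,4));print(np.round(res(P,True),1))
np.save('P.npy',P)
for f in(tr,):print([np.round(V(P,tr(P,(i*.045,j*.04,0)))*1e3,1).tolist() for i in(-1,1) for j in(-1,1)])
for k in("dropper","beaker","petri"):
    r=ctrl.silhouettes(k,ctrl.snapshot("scene"))[:1]
    if r: 
        m=np.argwhere(r[0]['pixels']);u=m[m[:,0].argmax()][::-1];print(k,r[0]['confidence'],atz(ps['scene'],u,0))
E
python3 fit.py
```

```text
[ 0.5082  0.0778 -0.0489  0.0056  1.5009 -0.0051 -0.0035 -0.06  ]
[[-0.7  0.2]
 [-0.1  0.7]
 [-1.8  0.9]
 [-1.   0.2]
 [-2.6 -1. ]
 [ 0.4 -0.3]
 [ 0.2  0. ]
 [ 0.4  0.3]
 [-1.3 -0. ]
 [-0.2 -1.5]
 [-0.7  2.5]
 [ 1.1  1. ]
 [ 5.1 -1.1]
 [ 3.6  0.8]
 [-2.2 -1.2]
 [-3.3  3.4]
 [-3.4 -0.1]
 [-0.8 -0.9]
 [ 1.4 -3.7]]
[[453.8, 39.7, 45.0], [462.5, 119.2, 45.0], [543.3, 29.9, 45.0], [552.0, 109.4, 45.0]]
dropper 0.71 [ 0.53312407 -0.06146349  0.        ]
beaker 0.81 [5.07512582e-01 2.55991401e-01 1.11022302e-16]
petri 0.92 [0.37845556 0.33368255 0.        ]
```

```bash
sed -i "s/('wrist',W(362,228),t(1,1)),('wrist',W(364,434),t(1,-1))/('wrist',W(362,228),lambda P:tr(P,(.045,.04,0))),('wrist',W(364,434),lambda P:tr(P,(.045,-.04,0))),('wrist',W(332,222),t(1,1)),('wrist',W(340,438),t(1,-1))/" fit.py; sed -i '/^for k in/,$d' fit.py
cat >> fit.py <<'E'
v=lambda X:np.round(V(P,X)*1e3,1).tolist()
print('stop',v([.06,0,.045]),'hinge',v([.082,0,.0495]),'lip',v(hp(P[4],.128,.032,0)),'switch',v([-.074,-.07+.012,.075]))
E
python3 fit.py
```

```text
[ 0.5082  0.0778 -0.0489  0.0056  1.5009 -0.0121 -0.0033 -0.038 ]
[[-0.7  0.2]
 [-0.1  0.7]
 [-1.8  0.9]
 [-1.   0.2]
 [-2.6 -1. ]
 [ 0.4 -0.3]
 [ 0.2  0. ]
 [ 0.4  0.3]
 [-1.3 -0. ]
 [-0.2 -1.5]
 [-0.7  2.5]
 [ 1.1  1. ]
 [-2.3 -0.3]
 [-1.8  1.4]
 [ 0.6  0.4]
 [ 0.8 -1.2]
 [ 1.1 -0.5]
 [-0.1  0.5]
 [-3.4 -0.1]
 [-0.8 -0.9]
 [ 1.4 -3.7]]
[[447.6, 39.1, 45.0], [454.6, 118.8, 45.0], [537.3, 31.3, 45.0], [544.2, 111.0, 45.0]]
stop [568.1, 74.8, 45.0] hinge [590.1, 73.8, 49.5] lip [613.1, 72.7, 179.4] switch [431.4, 23.5, 75.0]
```

```bash
cat > go.py <<'E'
import sys
from h import *
s=ctrl.sense();T=pose(s);a=[float(x) for x in sys.argv[1:]]  # x y z roll pitch yaw
Rt=R.from_euler('xyz',a[3:6],degrees=True).as_matrix()
print('lin',np.round(T[:3,:3].T@(np.array(a[:3])-T[:3,3])/.1,3),'rot',np.round(R.from_matrix(T[:3,:3].T@Rt).as_rotvec()/.5,3),'F',np.round(s['force'],1),'w',s['grip_width'],'t',s['t'])
E

```

{"method": "drive_tool", "body": {
  "increments": [
    {"linear": [0.3, -1.0, 0], "rot": [0, 0, 1], "jaw": 0.4},
    {"linear": [0.3, -1.0, 0], "rot": [0, 0, 1], "jaw": 0.4},
    {"linear": [0.3, -1.0, 0], "rot": [0, 0, 1], "jaw": 0.4}
  ]
}}

```text
t: 1.42
eef_pos: [0.5727, 0.031, 0.2318]
eef_rot: [-180.0, -0.0, 61.1]
force: [0.5, -0.2, 0.9]
grip_width: 0.0344
finger_force: 0.0
```

```bash
python3 go.py .428 .08 .2 180 0 -2.8
```

```text
lin [-0.269 -1.504  0.319] rot [-2.000e-03 -0.000e+00  2.232e+00] F [ 0.5 -0.2  0.9] w 0.03444080544129328 t 1.425
```

{"method": "drive_tool", "body": {
  "increments": [
    {"linear": [-0.15, -0.85, 0], "rot": [0, 0, 1], "jaw": 0.4},
    {"linear": [-0.15, -0.85, 0], "rot": [0, 0, 1], "jaw": 0.4},
    {"linear": [-0.15, -0.85, 0], "rot": [0, 0, 1], "jaw": 0.4}
  ]
}}

```text
t: 1.8
eef_pos: [0.4918, 0.0583, 0.2317]
eef_rot: [-180.0, -0.0, 32.5]
force: [0.6, 0.6, 0.4]
grip_width: 0.0343
finger_force: 0.0
```

```bash
python3 go.py .428 .08 .18 180 0 -2.8
```

```text
lin [-0.422 -0.525  0.517] rot [-1.000e-03 -1.000e-03  1.232e+00] F [0.6 0.6 0.4] w 0.03430469346290218 t 1.8
```

{"method": "drive_tool", "body": {
  "increments": [
    {"linear": [-0.42, -0.52, 0.1], "rot": [0, 0, 1], "jaw": 0.4},
    {"linear": [-0.42, -0.52, 0.2], "rot": [0, 0, 1], "jaw": 0.4},
    {"linear": [-0.42, -0.52, 0.3], "rot": [0, 0, 1], "jaw": 0.4},
    {"linear": [-0.42, -0.52, 0.3], "rot": [0, 0, 1], "jaw": 0.4}
  ]
}}

```text
t: 2.3
eef_pos: [0.4294, 0.0786, 0.2011]
eef_rot: [180.0, 0.0, 4.1]
force: [0.5, 0.6, 0.7]
grip_width: 0.034
finger_force: 0.0
```

```bash
python3 go.py .428 .08 .10 180 0 -2.8; python3 - <<'E'
from h import *
s=ctrl.sense();p=ctrl.snapshot('wrist');pickle.dump((s,p),open('p1.pkl','wb'))
cv2.imwrite('pics/w1.png',p['color'][...,::-1]);print(s['eef_pos'],s['joints'])
E
```

```text
lin [-0.013 -0.015  1.011] rot [0.    0.001 0.241] F [0.5 0.6 0.7] w 0.033950924501513165 t 2.3
[0.42944682 0.07864012 0.20111518] [ -27.72344999    3.55312844    9.29253998  123.50894126   -0.72073423
   53.02118484 -103.90889109]
```

View pics/w1.png

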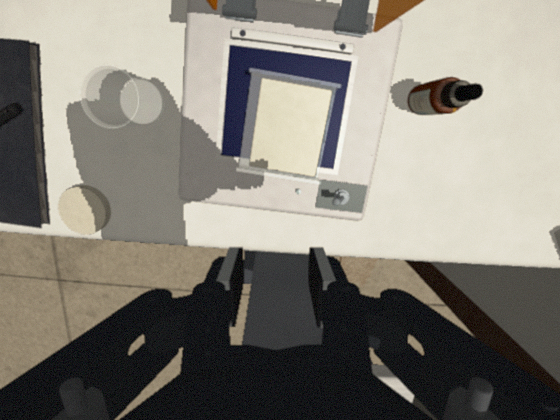

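The wrist view shows the whole deck: the stop bar runs from (233,35) to (352,47), the tray's front wall is near (238,168) to (318,180), and the switch is at (338,196). I'll check the model against it.

```bash
cat > chk.py <<'E'
from h import *
exec(open('fit.py').read().split("obs=[")[0].split("s,ps=")[0]);
src=open('fit.py').read();i=src.index('def hp');exec(src[i:src.index('obs=[')]);exec(src[src.index('def V'):src.index('def res')])
P=np.load('P.npy');s,p=pickle.load(open('p1.pkl','rb'))
im=cv2.resize(p['color'][:260,150:450,::-1],None,fx=2.3,fy=2.3,interpolation=cv2.INTER_CUBIC).copy()
def poly(X,c):
    q=(proj(p,V(P,np.array(X,float)),s)-[150,0])*2.3;cv2.polylines(im,[q.round().astype(int)],True,c,1,cv2.LINE_AA)
sq=lambda x0,x1,y0,y1,z:[[x0,y0,z],[x1,y0,z],[x1,y1,z],[x0,y1,z]]
poly(sq(-.1,.1,-.1,.1,.045),(0,0,255));poly(sq(P[3]-.051,P[3]+.051,-.057,.057,.045),(0,255,0));poly(sq(.06,.068,-.055,.055,.053),(255,0,255))
for z in(0,.026):poly([tr(P,(i*.045,j*.04,z)) for i,j in((-1,-1),(1,-1),(1,1),(-1,1))],(255,128,0))
poly([[-.074,-.07,.05],[-.074,-.07+.0122,.0752]],(0,0,255))
cv2.imwrite('pics/chk1.png',im)
E
python3 chk.py
```

```text
(no output)
```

View pics/chk1.png

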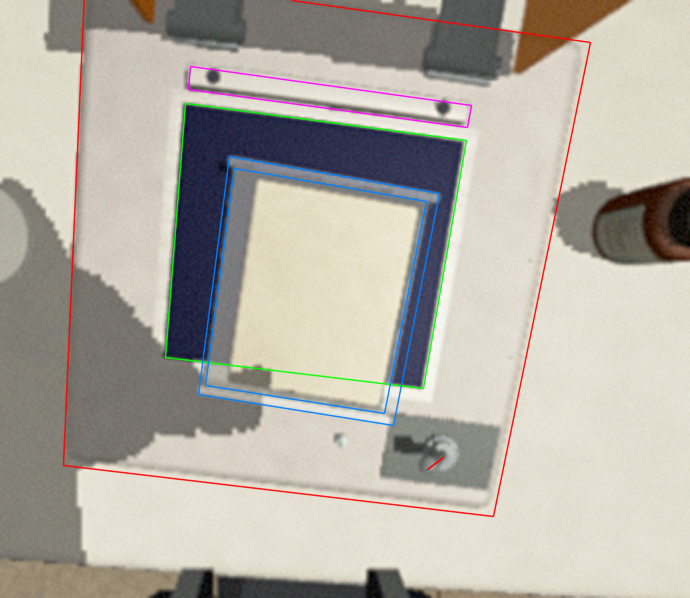

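The model matches to within about 2 mm. Next I descend in front of the tray, clear of the switch.

{"method": "drive_tool", "body": {
  "increments": [
    {"linear": [-0.01, -0.02, 0.3], "rot": [0, 0, 0.24], "jaw": 0.4},
    {"linear": [-0.01, -0.02, 0.6], "rot": [0, 0, 0.24], "jaw": 0.4},
    {"linear": [-0.01, -0.02, 0.9], "rot": [0, 0, 0.24], "jaw": 0.4},
    {"linear": [-0.01, -0.02, 1.0], "rot": [0, 0, 0.24], "jaw": 0.4}
  ]
}}

```text
t: 2.85
eef_pos: [0.4283, 0.0803, 0.1004]
eef_rot: [180.0, 0.1, -2.7]
force: [0.9, 0.9, -0.2]
grip_width: 0.0339
finger_force: 0.0
```

{"method": "drive_tool", "body": {
  "increments": [
    {"linear": [0, 0, 0.15], "rot": [0, 0, 0], "jaw": 0.4},
    {"linear": [0, 0, 0.3], "rot": [0, 0, 0], "jaw": 0.4},
    {"linear": [0, 0, 0.43], "rot": [0, 0, 0], "jaw": 0.4},
    {"linear": [0, 0, 0.46], "rot": [0, 0, 0], "jaw": 0.4}
  ]
}}

```text
t: 3.35
eef_pos: [0.4286, 0.0805, 0.0551]
eef_rot: [180.0, 0.0, -2.8]
force: [-0.1, 0.3, 0.8]
grip_width: 0.034
finger_force: 0.0
```

```bash
python3 go.py .468 .08 .055 180 0 -2.8
```

```text
lin [ 0.394 -0.014  0.   ] rot [0.    0.001 0.001] F [-0.1  0.3  0.8] w 0.033984422048479776 t 3.35
```

Push slowly towards the stop (about 5 mm per row).

{"method": "drive_tool", "body": {
  "increments": [
    {"linear": [0.04, 0, 0], "rot": [0, 0, 0], "jaw": 0.4},
    {"linear": [0.08, 0, 0], "rot": [0, 0, 0], "jaw": 0.4},
    {"linear": [0.12, 0, 0], "rot": [0, 0, 0], "jaw": 0.4},
    {"linear": [0.16, 0, 0], "rot": [0, 0, 0], "jaw": 0.4},
    {"linear": [0.2, 0, 0], "rot": [0, 0, 0], "jaw": 0.4},
    {"linear": [0.24, 0, 0], "rot": [0, 0, 0], "jaw": 0.4},
    {"linear": [0.28, 0, 0], "rot": [0, 0, 0], "jaw": 0.4},
    {"linear": [0.32, 0, 0], "rot": [0, 0, 0], "jaw": 0.4},
    {"linear": [0.34, 0, 0], "rot": [0, 0, 0], "jaw": 0.4}
  ]
}}

```text
t: 4.47
eef_pos: [0.4629, 0.0789, 0.0553]
eef_rot: [-180.0, -0.0, -2.8]
force: [-1.2, 0.3, 1.1]
grip_width: 0.0342
finger_force: 0.8
```

{"method": "drive_tool", "body": {
  "increments": [
    {"linear": [0.02, 0, 0], "rot": [0, 0, 0], "jaw": 0.4},
    {"linear": [0.04, 0, 0], "rot": [0, 0, 0], "jaw": 0.4},
    {"linear": [0.04, 0, 0], "rot": [0, 0, 0], "jaw": 0.4}
  ]
}}

```text
t: 4.85
eef_pos: [0.4668, 0.0787, 0.0553]
eef_rot: [-180.0, -0.0, -2.8]
force: [0.4, 0.5, -0.8]
grip_width: 0.0339
finger_force: 0.0
```

{"method": "drive_tool", "body": {
  "increments": [
    {"linear": [0.02, 0, 0], "rot": [0, 0, 0], "jaw": 0.4},
    {"linear": [0.03, 0, 0], "rot": [0, 0, 0], "jaw": 0.4}
  ]
}}

```text
t: 5.1
eef_pos: [0.4688, 0.0786, 0.0552]
eef_rot: [180.0, 0.1, -2.8]
force: [-9.0, 0.9, 7.1]
grip_width: 0.0342
finger_force: 4.4
```

```bash
python3 - <<'E'
from h import *
s=ctrl.sense();p=ctrl.snapshot('wrist');q=ctrl.snapshot('scene')
a=p['color'][0:300,100:500,::-1];b=q['color'][160:280,200:340,::-1]
cv2.imwrite('pics/w2.png',np.hstack([cv2.resize(a,(400,300)),cv2.resize(b,(350,300),interpolation=cv2.INTER_CUBIC)]));print(s['force'])
E
```

```text
[-8.97233443  0.88471901  7.08372795]
```

View pics/w2.png

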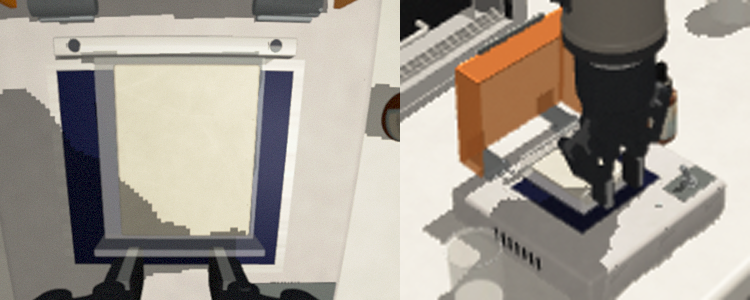

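Contact with the stop is felt at 9 N, and the tray lies square against the bar. I'll press slightly more, back off and lift.

{"method": "drive_tool", "body": {
  "increments": [
    {"linear": [0.01, 0, 0], "rot": [0, 0, 0], "jaw": 0.4},
    {"linear": [0.02, 0, 0], "rot": [0, 0, 0], "jaw": 0.4},
    {"linear": [0.02, 0, 0], "rot": [0, 0, 0], "jaw": 0.4}
  ]
}}

```text
t: 5.58
eef_pos: [0.4689, 0.0784, 0.0548]
eef_rot: [180.0, 0.3, -2.8]
force: [-15.7, 1.5, 11.5]
grip_width: 0.0341
finger_force: 8.1
```

{"method": "drive_tool", "body": {
  "increments": [
    {"linear": [-0.03, 0, 0], "rot": [0, 0, 0], "jaw": 0.4},
    {"linear": [-0.12, 0, 0], "rot": [0, 0, 0], "jaw": 0.4},
    {"linear": [-0.12, 0, -0.5], "rot": [0, 0, 0], "jaw": 0.4},
    {"linear": [-0.12, 0, -1], "rot": [0, 0, 0], "jaw": 0},
    {"linear": [-0.12, 0, -1], "rot": [0, 0, 0], "jaw": 0}
  ]
}}

```text
t: 6.2
eef_pos: [0.4613, 0.0796, 0.1586]
eef_rot: [-179.8, -0.3, -2.8]
force: [-0.7, 0.3, -0.6]
grip_width: 0.0004
finger_force: 0.0
```

{"method": "drive_tool", "body": {
  "increments": [
    {"linear": [0, 0, -0.5], "rot": [0, 0, -0.3], "jaw": 0},
    {"linear": [0, 0, -0.9], "rot": [0, 0, -1], "jaw": 0},
    {"linear": [0.2, 0, -0.9], "rot": [0, 0, -1], "jaw": 0},
    {"linear": [0.6, 0, -0.9], "rot": [0, 0, -1], "jaw": 0},
    {"linear": [0.6, 0, -0.9], "rot": [0, 0, -1], "jaw": 0}
  ]
}}

```text
t: 6.82
eef_pos: [0.5209, 0.0759, 0.2442]
eef_rot: [180.0, 0.0, 25.8]
force: [0.1, -0.0, -0.6]
grip_width: 0.0001
finger_force: 0.0
```

```bash
python3 go.py .65 .072 .245 180 0 87.2
python3 - <<'E'
from h import *
s=ctrl.sense();p=ctrl.snapshot('wrist');q=ctrl.snapshot('scene');print(s['eef_pos'],s['eef_rot'])
pickle.dump((s,p),open('p2.pkl','wb'))
a=p['color'][:,:,::-1];b=q['color'][160:280,200:340,::-1]
cv2.imwrite('pics/w3.png',np.hstack([cv2.resize(a,(400,300)),cv2.resize(b,(350,300),interpolation=cv2.INTER_CUBIC)]))
E
```

```text
lin [ 1.146  0.597 -0.008] rot [-0.000e+00  2.000e-03 -2.144e+00] F [ 0.1 -0.  -0.6] w 0.0001438009280405885 t 6.825
[0.52085633 0.07586703 0.24424005] [1.79978651e+02 3.63737330e-02 2.57812006e+01]
```

View pics/w3.png

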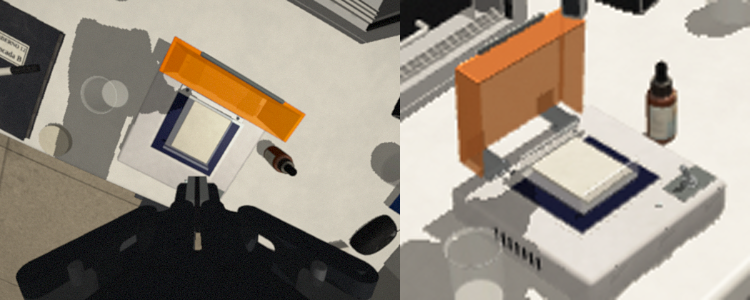

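The tray sits square against the stop bar and nothing else has been disturbed. Next I go over the hood to its rear.

{"method": "drive_tool", "body": {
  "increments": [
    {"linear": [0.5, 0.26, 0], "rot": [0, 0, -0.35], "jaw": 0},
    {"linear": [1.0, 0.5, 0], "rot": [0, 0, -0.7], "jaw": 0},
    {"linear": [1.0, 0.5, 0], "rot": [0, 0, -1], "jaw": 0},
    {"linear": [1.0, 0.5, 0], "rot": [0, 0, -1], "jaw": 0}
  ]
}}

```text
t: 7.42
eef_pos: [0.6305, 0.0746, 0.2445]
eef_rot: [-179.9, 0.1, 54.4]
force: [-0.5, -0.3, 0.0]
grip_width: -0.0002
finger_force: 0.0
```

```bash
python3 go.py .65 .072 .245 180 0 87.2
```

```text
lin [ 0.093  0.174 -0.005] rot [-3.000e-03  1.000e-03 -1.144e+00] F [-0.5 -0.3  0. ] w -0.00024207885438668324 t 7.425
```

{"method": "drive_tool", "body": {
  "increments": [
    {"linear": [0.09, 0.18, 0], "rot": [0, 0, -0.37], "jaw": 0},
    {"linear": [0.09, 0.18, 0], "rot": [0, 0, -0.74], "jaw": 0},
    {"linear": [0.09, 0.18, 0], "rot": [0, 0, -1], "jaw": 0},
    {"linear": [0.09, 0.18, 0], "rot": [0, 0, -1], "jaw": 0}
  ]
}}

```text
t: 7.92
eef_pos: [0.6503, 0.0716, 0.2456]
eef_rot: [180.0, -0.0, 82.9]
force: [0.2, -0.2, 0.4]
grip_width: 0.0
finger_force: 0.0
```

{"method": "drive_tool", "body": {
  "increments": [
    {"linear": [0, 0, 0.2], "rot": [0, 0, -0.14], "jaw": 0},
    {"linear": [0, 0, 0.5], "rot": [0, 0, -0.14], "jaw": 0},
    {"linear": [0, 0, 0.8], "rot": [0, 0, -0.14], "jaw": 0},
    {"linear": [0, 0, 0.82], "rot": [0, 0, -0.14], "jaw": 0}
  ]
}}

```text
t: 8.43
eef_pos: [0.6495, 0.0715, 0.1616]
eef_rot: [-179.8, 0.1, 86.9]
force: [-0.5, -0.4, -0.6]
grip_width: 0.0003
finger_force: 0.0
```

```bash
cat > traj.py <<'E'
from h import *
P=np.load('P.npy');s=ctrl.sense();T=pose(s);print(s['eef_pos'],s['eef_rot'],s['force'])
for th in(1.5,1.3,1.1,.9,.7,.5,.3,.1,0,-.05):
    a,o=.11,.032
    v=[.082-a*np.cos(th)+o*np.sin(th)+.0145,0,.0495+a*np.sin(th)+o*np.cos(th)]
    w=R.from_euler('z',P[2]).apply(v)+[P[0],P[1],0]
    print(th,np.round(w,4),np.round(T[:3,:3].T@(w-T[:3,3])/.1,3))
E
python3 traj.py
```

```text
[0.64951478 0.07147305 0.16163746] [-1.79805163e+02  5.21585460e-02  8.68896415e+01] [-0.48258253 -0.35994477 -0.56922994]
1.5 [0.6287 0.0719 0.1615] [-0.007 -0.208  0.002]
1.3 [0.606  0.073  0.1641] [-0.008 -0.436 -0.023]
1.1 [0.5832 0.0741 0.162 ] [-0.01  -0.663 -0.002]
0.9 [0.5613 0.0752 0.1556] [-0.011 -0.882  0.064]
0.7 [0.5411 0.0762 0.1448] [-0.012 -1.084  0.172]
0.5 [0.5235 0.077  0.1303] [-0.013 -1.26   0.317]
0.3 [0.5091 0.0777 0.1126] [-0.013 -1.404  0.495]
0.1 [0.4984 0.0783 0.0923] [-0.014 -1.51   0.698]
0 [0.4947 0.0784 0.0815] [-0.014 -1.547  0.807]
-0.05 [0.4932 0.0785 0.076 ] [-0.014 -1.561  0.862]
```

{"method": "drive_tool", "body": {
  "increments": [
    {"linear": [0, -0.1, 0], "rot": [0, 0, 0], "jaw": 0},
    {"linear": [0, -0.21, 0], "rot": [0, 0, 0], "jaw": 0},
    {"linear": [0, -0.32, -0.01], "rot": [0, 0, 0], "jaw": 0},
    {"linear": [0, -0.43, -0.02], "rot": [0, 0, 0], "jaw": 0},
    {"linear": [-0.01, -0.55, -0.01], "rot": [0, 0, 0], "jaw": 0},
    {"linear": [-0.01, -0.66, 0], "rot": [0, 0, 0], "jaw": 0}
  ]
}}

```text
t: 9.18
eef_pos: [0.5843, 0.0738, 0.1633]
eef_rot: [180.0, -0.0, 87.1]
force: [2.5, 0.7, 0.3]
grip_width: -0.0005
finger_force: 0.8
```

```bash
python3 traj.py
```

```text
[0.58434867 0.07379491 0.1633151 ] [ 1.79998108e+02 -3.21363102e-03  8.71247744e+01] [2.45512828 0.69528547 0.26874383]
1.5 [0.6287 0.0719 0.1615] [0.003 0.444 0.018]
1.3 [0.606  0.073  0.1641] [ 0.003  0.217 -0.007]
1.1 [0.5832 0.0741 0.162 ] [ 0.003 -0.011  0.013]
0.9 [0.5613 0.0752 0.1556] [ 0.002 -0.231  0.078]
0.7 [0.5411 0.0762 0.1448] [ 0.002 -0.433  0.185]
0.5 [0.5235 0.077  0.1303] [ 0.002 -0.61   0.33 ]
0.3 [0.5091 0.0777 0.1126] [ 0.002 -0.754  0.507]
0.1 [0.4984 0.0783 0.0923] [ 0.001 -0.86   0.71 ]
0 [0.4947 0.0784 0.0815] [ 0.001 -0.898  0.818]
-0.05 [0.4932 0.0785 0.076 ] [ 0.001 -0.912  0.873]
```

The hood is moving at about 2.5 N. I'll follow the arc.

{"method": "drive_tool", "body": {
  "increments": [
    {"linear": [0, -0.12, 0.04], "rot": [0, 0, 0], "jaw": 0},
    {"linear": [0, -0.23, 0.08], "rot": [0, 0, 0], "jaw": 0},
    {"linear": [0, -0.33, 0.13], "rot": [0, 0, 0], "jaw": 0},
    {"linear": [0, -0.43, 0.19], "rot": [0, 0, 0], "jaw": 0},
    {"linear": [0, -0.52, 0.25], "rot": [0, 0, 0], "jaw": 0},
    {"linear": [0, -0.61, 0.33], "rot": [0, 0, 0], "jaw": 0},
    {"linear": [0, -0.68, 0.42], "rot": [0, 0, 0], "jaw": 0},
    {"linear": [0, -0.75, 0.51], "rot": [0, 0, 0], "jaw": 0},
    {"linear": [0, -0.8, 0.61], "rot": [0, 0, 0], "jaw": 0},
    {"linear": [0, -0.86, 0.71], "rot": [0, 0, 0], "jaw": 0}
  ]
}}

```text
t: 10.42
eef_pos: [0.4991, 0.0781, 0.0916]
eef_rot: [180.0, 0.0, 87.1]
force: [1.1, 0.2, 0.8]
grip_width: -0.0002
finger_force: 0.5
```

```bash
python3 traj.py | sed -n '1p;8,$p'
```

```text
[0.49908544 0.07809909 0.09156353] [1.79995741e+02 1.82608219e-04 8.71296228e+01] [1.06516973 0.16714403 0.83866062]
0.3 [0.5091 0.0777 0.1126] [ 0.001  0.1   -0.21 ]
0.1 [0.4984 0.0783 0.0923] [ 0.001 -0.006 -0.008]
0 [0.4947 0.0784 0.0815] [ 0.001 -0.044  0.101]
-0.05 [0.4932 0.0785 0.076 ] [ 0.001 -0.059  0.156]
```

{"method": "drive_tool", "body": {
  "increments": [
    {"linear": [0, -0.05, 0.03], "rot": [0, 0, 0], "jaw": 0},
    {"linear": [0, -0.08, 0.06], "rot": [0, 0, 0], "jaw": 0},
    {"linear": [0, -0.1, 0.09], "rot": [0, 0, 0], "jaw": 0},
    {"linear": [0, -0.1, 0.1], "rot": [0, 0, 0], "jaw": 0},
    {"linear": [0, -0.1, 0.1], "rot": [0, 0, 0], "jaw": 0}
  ]
}}

```text
t: 11.05
eef_pos: [0.4894, 0.0786, 0.0823]
eef_rot: [-180.0, -0.0, 87.1]
force: [0.4, -0.4, 0.3]
grip_width: 0.0005
finger_force: 0.0
```

{"method": "drive_tool", "body": {
  "increments": [
    {"linear": [0, 0, 0.01], "rot": [0, 0, 0], "jaw": 0},
    {"linear": [0, 0, 0.02], "rot": [0, 0, 0], "jaw": 0},
    {"linear": [0, 0, 0.03], "rot": [0, 0, 0], "jaw": 0},
    {"linear": [0, 0, 0.03], "rot": [0, 0, 0], "jaw": 0}
  ]
}}

```text
t: 11.55
eef_pos: [0.4897, 0.0787, 0.0811]
eef_rot: [180.0, -0.0, 87.1]
force: [-14.4, -1.7, 43.5]
grip_width: 0.0001
finger_force: 21.9
```

{"method": "drive_tool", "body": {
  "increments": [
    {"linear": [0, 0, -0.02], "rot": [0, 0, 0], "jaw": 0},
    {"linear": [0, 0, -0.3], "rot": [0, 0, 0], "jaw": 0},
    {"linear": [0, -0.3, -0.6], "rot": [0, 0, 0], "jaw": 0},
    {"linear": [0, -0.6, -0.6], "rot": [0, 0, 0], "jaw": 0},
    {"linear": [0, -0.6, -0.6], "rot": [0, 0, 0], "jaw": 0}
  ]
}}

```text
t: 12.18
eef_pos: [0.428, 0.0816, 0.1396]
eef_rot: [180.0, -0.0, 87.2]
force: [0.1, -0.5, 0.2]
grip_width: 0.0
finger_force: 0.0
```

```bash
python3 - <<'E'
from h import *
P=np.load('P.npy');s=ctrl.sense();T=pose(s);print(s['eef_pos'],s['force'])
for v in([-.076,-.033,.12],[-.076,-.033,.064],[-.076,-.062,.064]):
    w=R.from_euler('z',P[2]).apply(v)+[P[0],P[1],0];print(np.round(w,4),np.round(T[:3,:3].T@(w-T[:3,3])/.1,3))
p=ctrl.snapshot('wrist');q=ctrl.snapshot('scene');r=ctrl.snapshot('side')
a=p['color'][0:300,:,::-1];f=lambda x,k:cv2.resize(x,(400,300),interpolation=cv2.INTER_CUBIC)
cv2.imwrite('pics/w4.png',np.vstack([np.hstack([f(p['color'][...,::-1],0),f(q['color'][160:280,200:360,::-1],0)]),np.hstack([f(r['color'][180:280,240:373,::-1],0),f(q['color'][...,::-1],0)])]))
E
```

```text
[0.42803517 0.08159372 0.13964784] [ 0.0509429  -0.52585665  0.19790134]
[0.4307 0.0485 0.12  ] [-0.329  0.043  0.196]
[0.4307 0.0485 0.064 ] [-0.329  0.043  0.756]
[0.4293 0.0196 0.064 ] [-0.619  0.043  0.756]
```

View pics/w4.png

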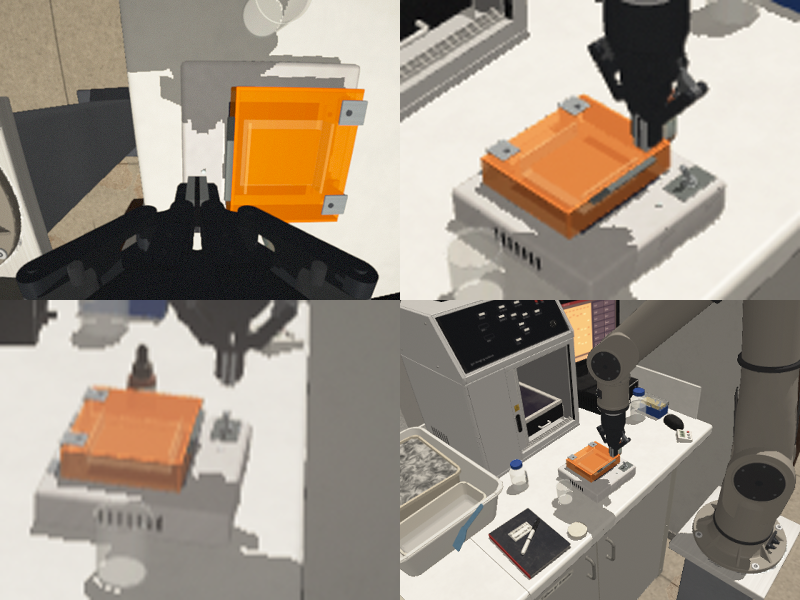

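The hood is shut flat on the deck and the tray is visible under it. The switch is still off. Now I take the switch from its left side.

{"method": "drive_tool", "body": {
  "increments": [
    {"linear": [-0.32, 0.03, 0], "rot": [0, 0, 0], "jaw": 0},
    {"linear": [-0.32, 0.03, 0.2], "rot": [0, 0, 0], "jaw": 0},
    {"linear": [-0.32, 0.03, 0.45], "rot": [0, 0, 0], "jaw": 0},
    {"linear": [-0.32, 0.03, 0.65], "rot": [0, 0, 0], "jaw": 0},
    {"linear": [-0.32, 0.03, 0.74], "rot": [0, 0, 0], "jaw": 0},
    {"linear": [-0.32, 0.03, 0.74], "rot": [0, 0, 0], "jaw": 0}
  ]
}}

```text
t: 13.08
eef_pos: [0.4309, 0.0494, 0.0649]
eef_rot: [-179.9, 0.0, 87.1]
force: [-0.1, -0.0, -0.2]
grip_width: 0.0
finger_force: 0.0
```

{"method": "drive_tool", "body": {
  "increments": [
    {"linear": [-0.06, 0, 0], "rot": [0, 0, 0], "jaw": 0},
    {"linear": [-0.12, 0, 0], "rot": [0, 0, 0], "jaw": 0},
    {"linear": [-0.18, 0, 0], "rot": [0, 0, 0], "jaw": 0},
    {"linear": [-0.23, 0, 0], "rot": [0, 0, 0], "jaw": 0},
    {"linear": [-0.26, 0, 0], "rot": [0, 0, 0], "jaw": 0}
  ]
}}

```text
t: 13.7
eef_pos: [0.4296, 0.0232, 0.0654]
eef_rot: [180.0, -0.0, 87.1]
force: [-0.3, 2.4, 1.1]
grip_width: -0.0001
finger_force: 1.0
```

{"method": "drive_tool", "body": {
  "increments": [
    {"linear": [-0.015, 0, 0], "rot": [0, 0, 0], "jaw": 0},
    {"linear": [-0.03, 0, 0], "rot": [0, 0, 0], "jaw": 0},
    {"linear": [-0.045, 0, 0], "rot": [0, 0, 0], "jaw": 0},
    {"linear": [-0.045, 0, 0], "rot": [0, 0, 0], "jaw": 0}
  ]
}}

```text
t: 14.2
eef_pos: [0.4292, 0.019, 0.0653]
eef_rot: [-180.0, 0.0, 87.1]
force: [1.2, 0.7, -0.0]
grip_width: -0.0002
finger_force: 0.4
```

{"method": "drive_tool", "body": {
  "increments": [
    {"linear": [-0.015, 0, 0], "rot": [0, 0, 0], "jaw": 0},
    {"linear": [-0.03, 0, 0], "rot": [0, 0, 0], "jaw": 0},
    {"linear": [-0.03, 0, 0], "rot": [0, 0, 0], "jaw": 0}
  ]
}}

```text
t: 14.58
eef_pos: [0.4291, 0.0164, 0.0653]
eef_rot: [-180.0, -0.0, 87.2]
force: [0.8, 4.5, -0.8]
grip_width: 0.0003
finger_force: 2.2
```

{"method": "drive_tool", "body": {
  "increments": [
    {"linear": [-0.015, 0, 0], "rot": [0, 0, 0], "jaw": 0},
    {"linear": [-0.03, 0, 0], "rot": [0, 0, 0], "jaw": 0},
    {"linear": [-0.03, 0, 0], "rot": [0, 0, 0], "jaw": 0}
  ]
}}

```text
t: 14.95
eef_pos: [0.4291, 0.0156, 0.0653]
eef_rot: [180.0, -0.1, 87.3]
force: [-0.5, 22.6, -5.3]
grip_width: 0.0
finger_force: 9.5
```

The switch is hard against its end stop. I'll back off, lift away and check.

{"method": "drive_tool", "body": {
  "increments": [
    {"linear": [0.06, 0, 0], "rot": [0, 0, 0], "jaw": 0},
    {"linear": [0.15, 0, 0], "rot": [0, 0, 0], "jaw": 0},
    {"linear": [0.15, 0, -0.5], "rot": [0, 0, 0], "jaw": 0},
    {"linear": [0.15, 0, -1], "rot": [0, 0, 0], "jaw": 0},
    {"linear": [0.6, 0, -1], "rot": [0, 0, 0], "jaw": 0},
    {"linear": [1, 0, -1], "rot": [0, 0, 0], "jaw": 0},
    {"linear": [1, 0, -1], "rot": [0, 0, 0], "jaw": 0}
  ]
}}

```text
t: 15.82
eef_pos: [0.4339, 0.1156, 0.1654]
eef_rot: [180.0, -0.0, 87.3]
force: [0.5, -1.2, 0.8]
grip_width: 0.0001
finger_force: 0.0
```

```bash
python3 - <<'E'
from h import *
s=ctrl.sense();print(s['eef_pos'],s['force'],s['t'])
q=ctrl.snapshot('scene');r=ctrl.snapshot('side')
f=lambda x:cv2.resize(x,(400,300),interpolation=cv2.INTER_CUBIC)
cv2.imwrite('pics/w5.png',np.vstack([np.hstack([f(q['color'][200:260,280:360,::-1]),f(q['color'][160:280,200:360,::-1])]),np.hstack([f(r['color'][180:280,240:373,::-1]),f(q['color'][60:330,60:420,::-1])])]))
E
```

```text
[0.43389119 0.11563781 0.16544051] [ 0.49988911 -1.19254091  0.7888998 ] 15.825
```

View pics/w5.png

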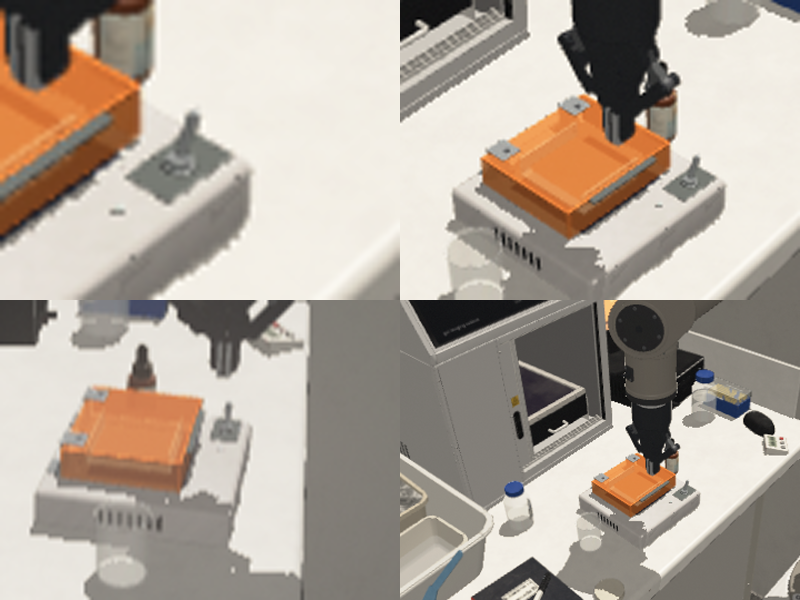

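The hood is shut, the lever (190,125 in the top-left panel) leans to the right, the other things stand where they were, and the gripper is clear of everything. I'm handing in.

```bash
python3 -c "from cell import ctrl;print(ctrl.close_job())"
```

```text
the job is handed in; nothing more can be done
None
```

The job is handed in at about 16 s: I pushed the tray square against the stop bar, then pushed the hood fully shut, and only then pushed the switch fully to the right; the last pictures showed nothing else moved.

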